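Unlock a battery pack from its charging dock with a forked spring-bar tool

ROBOT

A 7-joint arm with a two-finger parallel gripper is mounted at the origin on a cart in front of the work surface, level with it; the furniture and walls round the work are solid. World frame = base frame: x ahead of the robot, y to its left, z up, the work surface at z = 0. Lengths are in m, angles in rad, forces in N, time in s.
With the tool pointing down it reaches from about 0.4 to 0.875 m from the base axis. Payload 19.3 kg.
Tool frame: the origin (TCP) lies midway between the tips of the shut fingers; the grasp point (between the pads) lies bot.pinch_z behind it (bot.pinch_z is the distance from the TCP to the grasp point, in m); z points along the fingers, y is the line along which they close (so a half turn about z gives the same grasp; the last joint's range is limited). The gripper opens to 85 mm and grips with 20 to 120 N. Pads are 22 mm wide; open, the fingers measure 114 mm over their backs; the gripper's body (76 mm by 85 mm) begins 54 mm behind the grasp point. The pads swing forward as they close: fully open they stand 13 mm farther back than shut.
Start: joints at [1.044, 0.521, -0.036, 1.599, 0.021, 1.021, -0.113], TCP at [0.276, -0.561, 0.231] pointing down, gripper open.
Joint ranges: [-2.91, 2.91], [-0.3, 2.13], [-1.5, 1.42], [0.17, 2.43], [-1.26, 4.41], [0.16, 1.93], [-2.52, 2.52]. Speed limits (rad/s): [1.89, 1.89, 2.39, 2.39, 3.01, 3.01, 3.01].

INTERFACE

Orientations are given as [roll, pitch, yaw] about the fixed x, y, z axes, in that order (R = Rz(yaw) Ry(pitch) Rx(roll)).
In Python, from workcell import readout, grab_frame, camera_info, workorder, bot gives the robot as it stands. The module is installed in compiled form; this text tells all that it offers.
- The arm moves only by the tool drive_tool, never from a script. Its argument "targets" is a list of rows, each an object of numbers: "dx", "dy", "dz": the shift along the tool's x, y, z as a fraction of full scale; "yaw": the turn about the tool's z as a fraction of full scale; "fingers": the closure, from 0 (fully open) to 1 (shut). In form: [{"dx": .., "dy": .., "dz": .., "yaw": .., "fingers": ..}, ...]. A call has 1 to 20 rows; each row shifts and turns the commanded pose from where the row before left it, along the tool's axes as they then stand; what a row does not reach is not made up. Full scale, the value 1, is 0.1 m for a shift and 90 degrees for a turn. A row lasts 1/10 s, in which the tool goes at most 50 mm and 8.59 degrees, less where a joint would pass 70% of its speed; a pose out of reach is approached as far as the arm can. A call with a number of a shift or a turn outside -1 to 1 is refused whole. A call with a gripper value outside its range is refused whole. The fingers move at their own pace and stop on an object; "squeeze" is the grip in N (left out, the last holds). Time passes only in rows, so rows that do not move let the fingers close. It gives the time, the measured TCP pose, the force, the opening and the grip force at its end, in the units of the state.
- readout.observe(): the state, without advancing time (a new reading comes with each control period).
- grab_frame(name): name is "side" or "top" or "wrist"; returns the picture (480x640x3 uint8, blue, green, red); there is no depth.
- camera_info(name): a dict with "fx", "fy", "cx", "cy" (pixels), "T" (4x4, takes a point from camera to world coordinates); the wrist camera has in their place "hand_eye" (4x4, takes a point from camera to tool coordinates, whose origin is the TCP and whose axes are the flange's). Camera axes: x right, y up, looking along -z (the intrinsics and any distortion apply to the point x, -y, -z); pixel columns grow to the right and rows downward; lengths in m; the calibration is good to about 2 mm. A picture is of the moment at which its call begins: read the wrist's pose just before it. camera_info takes no time and is no camera call.
- workorder.job_done(): hands the job in; it is judged then, once.
The state is a dict: "clock": time; "qpos": joint angles; "qd": joint speeds; "joint_efforts": joint torques, N m; "position": TCP position; "tool_rot": TCP orientation; "force": force on the tool from outside, world axes, zero at the start; "moment": the same for the moment, N m; "grip_width": finger opening in m; "finger_force": force on a finger pad.
Only numpy, scipy, OpenCV 4.12 (cv2) and the standard library are available. Lean on these libraries where they do the work, as an engineer would, in place of code of your own. Each camera call takes 0.05 s, during which the arm holds its last target. There are 200 camera calls.

TASK

The battery pack is locked in its charging dock by a spring bar through the lug on its front. Take the forked tool from its stand, straddle the bar with it and push the bar's collar sideways, against the spring, until the pack pops up, then let the bar spring back and hang the tool in its stand again. Lift the pack out and set it down gently, upright and flat inside the empty shallow tray; touch the bar only with the tool and leave everything else where it is.

Things in the scene. Friction and masses are not known exactly. Their poses are not given: they have to be found in the camera images.
- dock: Charging dock, fixed: grey base plate, 10 mm thick, x -98 to 58 mm, y -46 to 112 mm. Origin on the desk under the middle of the pack's well; z up; -x is its front. The well's walls stand 56 mm above the desk; the pack has 2 mm play in x and y. Two steel cheeks beside the pack's lug at y -15 to -9 and 8 to 14 mm, tops 58 mm above the desk. Spring barrel from y = 74 mm, top 57 mm above the desk.
- bar_gap (a point): Point of the dock at (-68, 25, 45) mm, on the spring bar's centre line and midway in the 22 mm gap between the inner cheek (y = 14 mm) and the collar's face at home (y = 36 mm), where the fork goes in from above. Open above; the bare bar is 8 mm thick; the base lies 35 mm below this point. Axes as the dock's.
- lift_seat (a point): Point of the dock at (0, 0, 14) mm, where the locked pack's underside stands, on a sprung lifter that pushes up with about 5 to 6.5 N. When the bar is clear of the lug the pack rises by itself by 22 mm and stays standing upright in the well.
- spring_bar: Steel spring bar, 8 mm thick, with a round collar, 36 mm across, 6 mm thick. Slides along the dock's y, 0 to 26 mm. Origin: centre of the collar's face towards the dock's -y, at dock (-68, 36, 45) mm at home; axes as the dock's. Push the collar to the dock's +y: clear of the lug after 18 mm, stop at 26 mm; 3 N at first, 7 N at the stop, plus up to 5 N friction. Springs back by itself.
- pack: Black battery pack, 0.25 kg, 80 (x) by 60 (y) by 60 mm high. Origin: centre of its underside, z up; axes as the dock's. Steel lug, 8 mm thick (y), from its -x face to x = -83 mm, 19 to 47 mm above the underside, with an eye 16 by 14 mm for the bar. Underside 14 mm above the desk when locked (3 mm play, may lean a little), 36 mm when popped up: then the bar returns below the lug.
- pack_grip (a point): Middle of the pack's carrying rib, 75 mm above its underside: rib 60 mm long (pack's x), 24 mm thick (pack's y), from 60 to 89 mm above the underside. Grasp across the pack's y from above.
- fork_tool: Forked tool, 128 mm tall, 0.12 kg, hanging tines down. Origin: midway between the two tips, z up to the handle. Blade 38 mm wide (x), 8 mm thick (y), slot 16 mm wide (x), 34 mm deep from the tips. Flange 40 (x) by 44 (y) mm from 52 to 60 mm above the tips. Same after a half turn about z. It straddles the bar with its x along the dock's x and pushes along its y.
- fork_handle (a point): Middle of the tool's wooden handle, 94 mm above its tips: handle 30 mm (tool's x) by 20 mm (tool's y), from 60 to 128 mm above the tips. Grasp across the tool's y from above.
- stand: Aluminium stand for the tool, fixed; base 100 (x) by 70 (y) mm. Its top plate, 100 by 64 mm, upper face 64 mm above the desk, has an opening 48 mm (x) by 18 mm (y) in its middle for the blade. The tool's flange rests on the plate, so the tips hang 12 mm above the desk, tool x along the stand's x. Origin on the desk under the middle; z up.
- tray: Empty shallow steel tray, fixed: 150 mm (x) by 130 mm (y) outside, walls 5 mm thick, rim 15 mm and floor 5 mm above the desk. Origin on the desk under its middle; z up. The pack's body fits in any direction; its lug passes over the rim. A printer, 0.2 m high, stands behind tray and stand (front from about x 0.58, y 0.21 m to x 0.69, y -0.13 m in the world): carry things round in front of it.
- pliers: Bystander, loose: pliers with red handles, 168 mm long, flat on the desk.
- tape_measure: Bystander, loose: yellow and black tape measure, 66x78x40 mm.
- padlock: Bystander, loose: brass padlock lying flat, 57x38x18 mm.
- anchor_bolt: Bystander, loose: steel anchor bolt lying, 60 mm long, 23 mm thick.

How it is judged:
On the way, in this order (a step that is already met when the one before it is completed fails the run):
1. the forked tool pushes the spring bar's collar at least 16 mm back (y of spring_bar in the frame of dock above 0.052 m and contact force between fork_tool and spring_bar above 1 N).
2. the pack has popped up in the dock (at least 16 mm) and the bar has sprung back home (z of pack in the frame of dock above 0.03 m and horizontal distance between pack and dock below 0.02 m and y of spring_bar in the frame of dock below 0.04 m), for 0.2 s.
3. the forked tool hangs in its stand again, the pack still standing in the dock (horizontal distance between fork_tool and stand below 0.02 m and z of fork_tool in the frame of stand between 0.007 and 0.017 m and horizontal distance between pack and dock below 0.02 m), for 0.2 s.
At the end, for the whole second after the job is handed in: Pack upright (0.06 rad), at rest on the tray floor (within 4 mm), its middle within 35 mm of the tray's; forked tool hanging at rest in its stand (within 20 mm of its middle, height within 5 mm, upright within 0.12 rad); spring bar home within 4 mm (horizontal distance between pack and tray below 0.035 m and z of pack in the frame of tray between 0.001 and 0.009 m and angle between pack's own z axis and vertical below 0.06 rad and linear speed of each of pack, fork_tool below 0.02 m/s and horizontal distance between fork_tool and stand below 0.02 m and z of fork_tool in the frame of stand between 0.007 and 0.017 m and angle between fork_tool's own z axis and vertical below 0.12 rad and y of spring_bar in the frame of dock below 0.04 m); the robot touches nothing.
It fails at once if the gripper or arm touches the spring bar (contact force between any of the fingers, the arm and spring_bar above 0.5 N).
It fails at once if the pack is dropped or slammed into the tray (over 60 N) (contact force between pack and tray above 60 N).
It fails at once if a bystander (pliers, tape measure, padlock, anchor bolt) is moved more than 20 mm (distance of any of pliers, tape_measure, padlock, anchor_bolt from where it was at the start of the episode above 0.02 m).
It also fails if it takes over 64 s, if anything falls off the work surface, if the arm or the gripper's body presses on something with over 40 N, if the wrist force passes 120 N, or if a joint passes its speed limit or range.

## Working session

There is one attempt and no reset: what is moved stays moved. The work goes in short steps, Python scripts to look and compute and a tool call to move; the robot and the scene stay as the last step left them, time stands still between calls to the robot, and variables do not carry over. Pictures are saved under pics/ and viewed, at most 10 in all, crops included, and the job is handed in when it is done.

Besides the shell and the picture viewer there is one more tool, called by a JSON object that holds its "method" and its "body". drive_tool: Moves the arm, as the interface text tells. Shift numbers are shares of 0.1 m and turn numbers shares of 90 degrees, none past 1 either way. Its arguments: {"type":"object","properties":{"targets":{"type":"array","items":{"type":"object","properties":{"dx":{"type":"number","minimum":-1,"maximum":1},"dy":{"type":"number","minimum":-1,"maximum":1},"dz":{"type":"number","minimum":-1,"maximum":1},"yaw":{"type":"number","minimum":-1,"maximum":1},"fingers":{"type":"number"}}}},"squeeze":{"type":"number"}},"required":["targets"]}

```bash
mkdir -p pics; python3 - <<'E'
from workcell import readout, grab_frame, camera_info, bot
import cv2, numpy as np
print(readout.observe(), bot.pinch_z)
for n in("top","side","wrist"):
    im=grab_frame(n); cv2.imwrite(f"pics/{n}0.png",im)
    print(n,camera_info(n))
E
```

```text
{'clock': 0.0, 'qpos': array([ 1.04379286,  0.52200403, -0.03633159,  1.59997052,  0.02122814,
        1.02110648, -0.11280772]), 'qd': array([-6.90221273e-04,  1.02758775e-03, -1.49028138e-04,  3.70132917e-04,
        4.35110733e-05,  8.59474513e-04, -3.86926559e-04]), 'joint_efforts': array([-3.74654237e-04, -9.27093315e+01,  1.97959878e+00, -3.69927049e+01,
        1.78170204e-02,  8.14177038e-03,  1.07577287e-04]), 'position': array([ 0.27549766, -0.56064714,  0.23074534]), 'tool_rot': array([-3.14049459e+00,  9.99786904e-05,  4.56803495e-01]), 'force': array([-0.47184023, -0.09869308, -0.12123895]), 'moment': array([-0.03765736,  0.01007485,  0.02622557]), 'finger_force': 0.0, 'grip_width': 0.08531103463356979} 0.0187
top {'fx': 624.6189511404007, 'fy': 624.6189511404007, 'cx': 318.75070710363667, 'cy': 238.4286442655875, 'T': array([[ 0.01398151,  0.9917537 , -0.12739358,  0.25919065],
       [-0.99978457,  0.01582056,  0.01343555,  0.22901279],
       [ 0.01534019,  0.12717829,  0.99176124,  1.65754692],
       [ 0.        ,  0.        ,  0.        ,  1.        ]])}
side {'fx': 448.6181195923015, 'fy': 448.6181195923015, 'cx': 320.283459619154, 'cy': 245.13580672998415, 'T': array([[-0.85290027,  0.22166189, -0.47268079,  0.04044126],
       [-0.52196417, -0.38060768,  0.76334213,  0.86277328],
       [-0.01070208,  0.89777714,  0.44031996,  0.47481938],
       [ 0.        ,  0.        ,  0.        ,  1.        ]])}
wrist {'fx': 380.0767138076662, 'fy': 380.0767138076662, 'cx': 322.8137150747983, 'cy': 237.69378098442448, 'hand_eye': array([[ 1.68825099e-04,  9.45527476e-01,  3.25542261e-01,
         8.39939630e-02],
       [ 9.99999978e-01, -2.00664800e-04,  6.42281786e-05,
        -1.03497152e-03],
       [ 1.26054380e-04,  3.25542243e-01, -9.45527489e-01,
        -1.42064624e-01],
       [ 0.00000000e+00,  0.00000000e+00,  0.00000000e+00,
         1.00000000e+00]])}
```

View pics/top0.png

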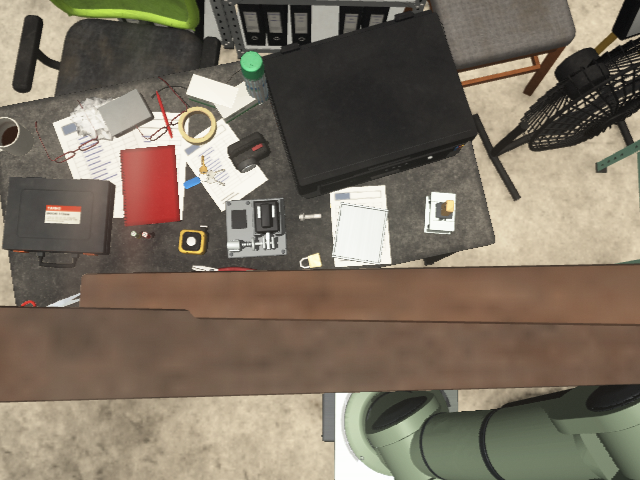

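View pics/side0.png

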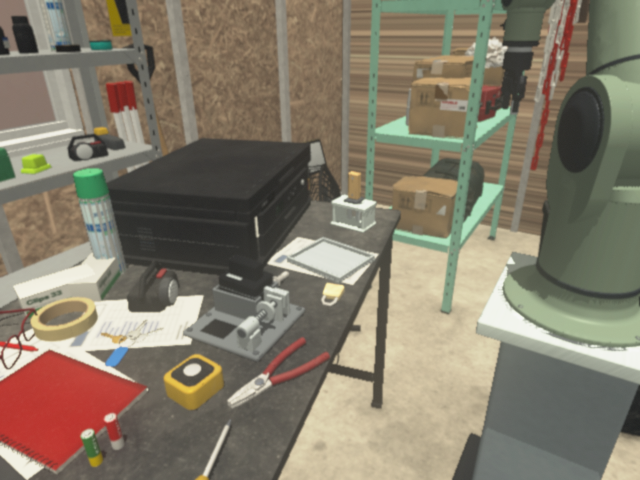

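Top view: dock around (256,228), tray (360,235), stand with tool (440,213), padlock (311,261), bolt (310,216), tape (193,242), pliers (230,269). The side view shows the same: dock (245,310), tray (332,258), stand (353,210). I'll enlarge both.

```bash
python3 - <<'E'
import cv2, numpy as np
t=cv2.imread("pics/top0.png");s=cv2.imread("pics/side0.png")
a=cv2.resize(t[182:272,215:295],None,fx=5,fy=5,interpolation=cv2.INTER_CUBIC)  #400x450
b=cv2.resize(t[182:272,410:490],None,fx=5,fy=5,interpolation=cv2.INTER_CUBIC)
cv2.imwrite("pics/c1.png",np.hstack([a,b]))
a=cv2.resize(s[250:370,180:310],None,fx=4,fy=4,interpolation=cv2.INTER_CUBIC)#520x480
b=cv2.resize(s[160:240,320:390],None,fx=4,fy=4,interpolation=cv2.INTER_CUBIC)#280x320
b=np.vstack([b,np.zeros((160,280,3),np.uint8)])
cv2.imwrite("pics/c2.png",np.hstack([a,b]))
E
```

```text
(no output)
```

View pics/c1.png

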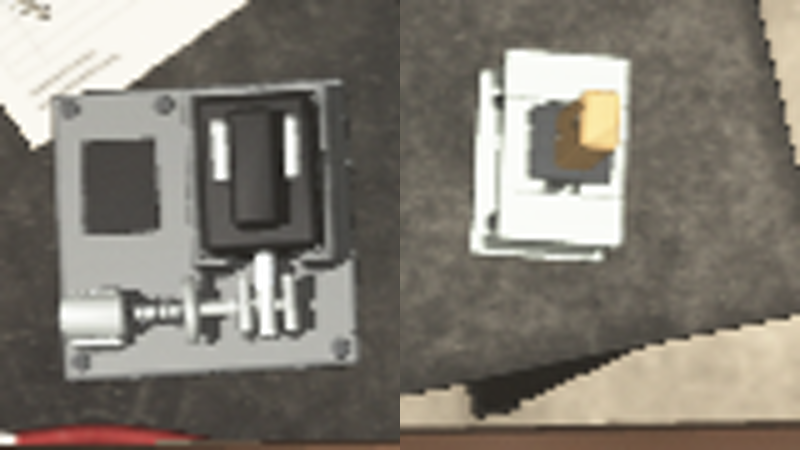

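View pics/c2.png

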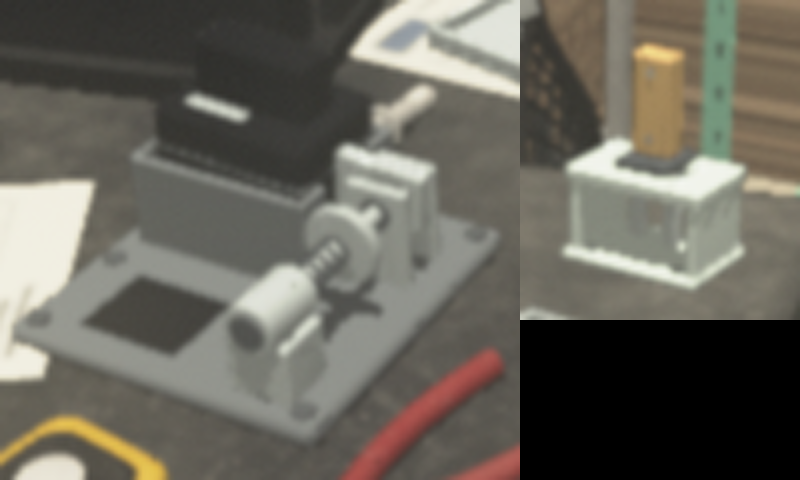

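Top crop: dock base corners at (53,97),(342,82),(358,358),(68,380); stand plate corners at (505,50),(630,58),(622,247),(497,240); handle top centre at about (600,107). Side crop: dock base corners at (17,330),(310,440),(500,235); handle top around (659,52).

```bash
cat > h.py <<'E'
import numpy as np, cv2
from scipy.spatial.transform import Rotation as R
from workcell import camera_info, readout, grab_frame
def cam(n, st=None):
    c=camera_info(n)
    if n!="wrist": return c,c["T"]
    st=st or readout.observe(); T=np.eye(4)
    T[:3,:3]=R.from_euler("xyz",st["tool_rot"]).as_matrix(); T[:3,3]=st["position"]
    return c,T@c["hand_eye"]
def ray(ct,uv):
    c,T=ct; d=T[:3,:3]@np.array([(uv[0]-c["cx"])/c["fx"],-(uv[1]-c["cy"])/c["fy"],-1.]); return T[:3,3],d/np.linalg.norm(d)
def plane(ct,uv,z):
    o,d=ray(ct,uv); return (o+d*(z-o[2])/d[2])
def tri(rays):
    A=0;b=0
    for o,d in rays:
        P=np.eye(3)-np.outer(d,d); A=A+P; b=b+P@o
    x=np.linalg.solve(A,b); return x,[np.linalg.norm(np.cross(x-o,d)) for o,d in rays]
def fit2(m,w): # model xy -> world xy rigid
    m=np.array(m,float);w=np.array(w)[:,:2];mc,wc=m.mean(0),w.mean(0);a=m-mc;b=w-wc
    th=np.arctan2((a[:,0]*b[:,1]-a[:,1]*b[:,0]).sum(),(a*b).sum()); c,s=np.cos(th),np.sin(th);Q=np.array([[c,-s],[s,c]])
    t=wc-Q@mc; return t,th,np.linalg.norm(m@Q.T+t-w,axis=1)
def proj(ct,p):
    c,T=ct;q=np.linalg.inv(T)@np.r_[p,1]; return np.array([c["cx"]-c["fx"]*q[0]/q[2],c["cy"]+c["fy"]*q[1]/q[2]])
E
python3 - <<'E'
from h import *
np.set_printoptions(precision=4,suppress=True)
t=cam("top");s=cam("side")
TL=lambda u,v:(215+u/5,182+v/5)
TR=lambda u,v:(410+(u-400)/5,182+v/5)
SL=lambda u,v:(180+u/4,250+v/4)
SR=lambda u,v:(320+(u-520)/4,160+v/4)
D=[(.058,.112),(.058,-.046),(-.098,-.046),(-.098,.112)]
print("dock top",fit2(D,[plane(t,TL(*p),.01) for p in[(53,97),(342,82),(358,358),(68,380)]]))
print("dock side",fit2([D[0],D[3],D[2]],[plane(s,SL(*p),.01) for p in[(17,330),(310,440),(500,235)]]))
for a,b in [((53,97),(17,330)),((68,380),(310,440)),((358,358),(500,235))]: print(tri([ray(t,TL(*a)),ray(s,SL(*b))]))
S=[(.05,.032),(.05,-.032),(-.05,-.032),(-.05,.032)]
print("stand top",fit2(S,[plane(t,TR(*p),.064) for p in[(505,50),(630,58),(622,247),(497,240)]]))
print("handle",tri([ray(t,TR(600,107)),ray(s,SR(659,52))]))
print("padtray",[plane(t,p,.015) for p in[(341,204),(388,207),(386,262),(334,260)]])
print("others",[(n,plane(t,p,.02)) for n,p in dict(padlock=(311,261),bolt=(310,216),tape=(193,242),pliers=(230,269)).items()])
E
```

```text
dock top (array([0.5196, 0.3426]), np.float64(0.08109955916389948), array([0.0025, 0.004 , 0.0041, 0.0029]))
dock side (array([0.5175, 0.3464]), np.float64(0.07606957686271996), array([0.0048, 0.0012, 0.0039]))
(array([0.5668, 0.4572, 0.0072]), [np.float64(0.00047787430239414817), np.float64(0.00047787430239412996)])
(array([0.4161, 0.4455, 0.0045]), [np.float64(0.000863768756495983), np.float64(0.0008637687564958604)])
(array([0.4292, 0.2914, 0.0061]), [np.float64(0.0001597298886238013), np.float64(0.00015972988862394263)])
stand top (array([ 0.539 , -0.1132]), np.float64(-0.05037022013142514), array([0.0006, 0.0008, 0.0005, 0.0006]))
handle (array([ 0.5448, -0.1166,  0.1385]), [np.float64(0.002467184990321889), np.float64(0.002467184990321835)])
padtray [array([0.5639, 0.1486, 0.015 ]), array([0.5578, 0.0228, 0.015 ]), array([0.4102, 0.0281, 0.015 ]), array([0.4134, 0.1657, 0.015 ])]
others [('padlock', array([0.4094, 0.2264, 0.02  ])), ('bolt', array([0.5292, 0.2309, 0.02  ])), ('tape', array([0.4548, 0.5378, 0.02  ])), ('pliers', array([0.385 , 0.4383, 0.02  ]))]
```

{"method": "drive_tool", "body": {"targets": [{"yaw":0.081},{"yaw":0.081},{"yaw":0.081},{"yaw":0.081},{"dx":0.15,"dy":-0.287,"dz":-0.01},{"dx":0.15,"dy":-0.287,"dz":-0.01},{"dx":0.15,"dy":-0.287,"dz":-0.01},{"dx":0.15,"dy":-0.287,"dz":-0.01},{"dx":0.15,"dy":-0.287,"dz":-0.01},{"dx":0.15,"dy":-0.287,"dz":-0.01},{"dx":0.15,"dy":-0.287,"dz":-0.01},{"dx":0.15,"dy":-0.287,"dz":-0.01},{"dx":0.15,"dy":-0.287,"dz":-0.01},{"dx":0.15,"dy":-0.287,"dz":-0.01},{"dx":0.15,"dy":-0.287,"dz":-0.01},{"dx":0.15,"dy":-0.287,"dz":-0.01},{"dx":0.15,"dy":-0.287,"dz":-0.01},{"dx":0.15,"dy":-0.287,"dz":-0.01},{"dx":0.15,"dy":-0.287,"dz":-0.01},{"dx":0.15,"dy":-0.287,"dz":-0.01}]}}

```text
invalid input
```

{"method": "drive_tool", "body": {"targets": [{},{},{}]}}

```text
invalid input
```

```bash
python3 - <<'E'
from h import *
import json
st=readout.observe(); im=grab_frame("wrist"); cv2.imwrite("pics/w1.png",im)
json.dump({k:list(map(float,st[k])) for k in("position","tool_rot")},open("w1.json","w"))
print(st["position"],st["tool_rot"],proj(cam("wrist",st),[.5395,-.1132,.064]))
E
```

```text
[ 0.27552713 -0.56073421  0.23088915] [-3.14081669e+00  2.11464607e-05  4.56705872e-01] [-282.53279139 -682.94593793]
```

View pics/w1.png

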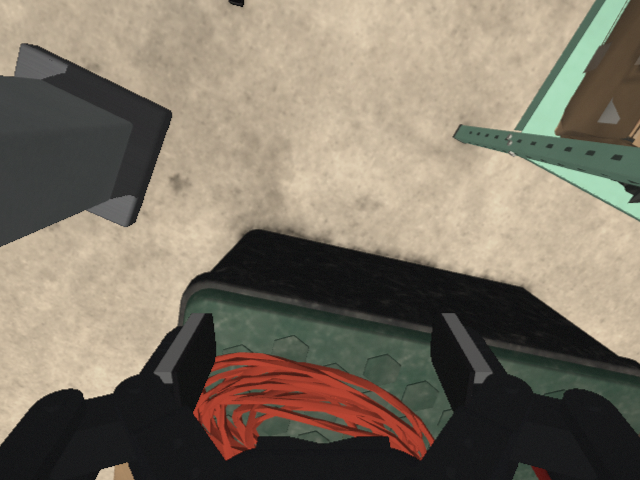

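The move was refused, probably because rows need every field, so the picture shows only the floor with the fingertips at (200,350) and (460,350). I'll resend with full rows.

{"method": "drive_tool", "body": {"targets": [{"dx":0,"dy":0,"dz":0,"yaw":0.081,"fingers":0},{"dx":0,"dy":0,"dz":0,"yaw":0.081,"fingers":0},{"dx":0,"dy":0,"dz":0,"yaw":0.081,"fingers":0},{"dx":0,"dy":0,"dz":0,"yaw":0.081,"fingers":0},{"dx":0.15,"dy":-0.287,"dz":-0.01,"yaw":0,"fingers":0},{"dx":0.15,"dy":-0.287,"dz":-0.01,"yaw":0,"fingers":0},{"dx":0.15,"dy":-0.287,"dz":-0.01,"yaw":0,"fingers":0},{"dx":0.15,"dy":-0.287,"dz":-0.01,"yaw":0,"fingers":0},{"dx":0.15,"dy":-0.287,"dz":-0.01,"yaw":0,"fingers":0},{"dx":0.15,"dy":-0.287,"dz":-0.01,"yaw":0,"fingers":0},{"dx":0.15,"dy":-0.287,"dz":-0.01,"yaw":0,"fingers":0},{"dx":0.15,"dy":-0.287,"dz":-0.01,"yaw":0,"fingers":0},{"dx":0.15,"dy":-0.287,"dz":-0.01,"yaw":0,"fingers":0},{"dx":0.15,"dy":-0.287,"dz":-0.01,"yaw":0,"fingers":0},{"dx":0.15,"dy":-0.287,"dz":-0.01,"yaw":0,"fingers":0},{"dx":0.15,"dy":-0.287,"dz":-0.01,"yaw":0,"fingers":0},{"dx":0.15,"dy":-0.287,"dz":-0.01,"yaw":0,"fingers":0},{"dx":0.15,"dy":-0.287,"dz":-0.01,"yaw":0,"fingers":0},{"dx":0.15,"dy":-0.287,"dz":-0.01,"yaw":0,"fingers":0},{"dx":0.15,"dy":-0.287,"dz":-0.01,"yaw":0,"fingers":0}], "squeeze": 60}}

```text
clock: 2.2
position: [0.5397, -0.1137, 0.2473]
tool_rot: [3.142, 0.0, -0.052]
force: [0.5, -0.2, 0.6]
grip_width: 0.0851
finger_force: 0.0
```

{"method": "drive_tool", "body": {"targets": [{"dx":0,"dy":0,"dz":0,"yaw":0,"fingers":0},{"dx":0,"dy":0,"dz":0,"yaw":0,"fingers":0},{"dx":0,"dy":0,"dz":0,"yaw":0,"fingers":0}]}}

```text
clock: 2.5
position: [0.5388, -0.1158, 0.2472]
tool_rot: [3.141, 0.0, -0.053]
force: [0.1, -0.2, 0.9]
grip_width: 0.0852
finger_force: 0.0
```

```bash
cat >> h.py <<'E'
import json
def snap(name):
    st=readout.observe(); im=grab_frame("wrist"); cv2.imwrite(f"pics/{name}.png",im)
    json.dump({k:list(map(float,st[k])) for k in("position","tool_rot")},open(name+".json","w"))
    print(st["clock"],st["position"],st["tool_rot"]); return im,cam("wrist",st)
def load(name): return cam("wrist",json.load(open(name+".json")))
E
python3 - <<'E'
from h import *
im,c=snap("w2")
print(proj(c,[.5395,-.1132,.064]))
hsv=cv2.cvtColor(im,cv2.COLOR_BGR2HSV); m=cv2.inRange(hsv,(8,90,120),(25,255,255))
n,l,s,ct=cv2.connectedComponentsWithStats(m); print([(s[i],ct[i]) for i in range(1,n) if s[i][4]>200])
E
```

```text
2.5 [ 0.53879079 -0.11578376  0.24719919] [ 3.14119928e+00  4.14714576e-04 -5.31745715e-02]
[320.80394413 206.36091176]
[(array([307, 210,  27,  39, 992], dtype=int32), array([320.03326613, 229.48689516]))]
```

View pics/w2.png

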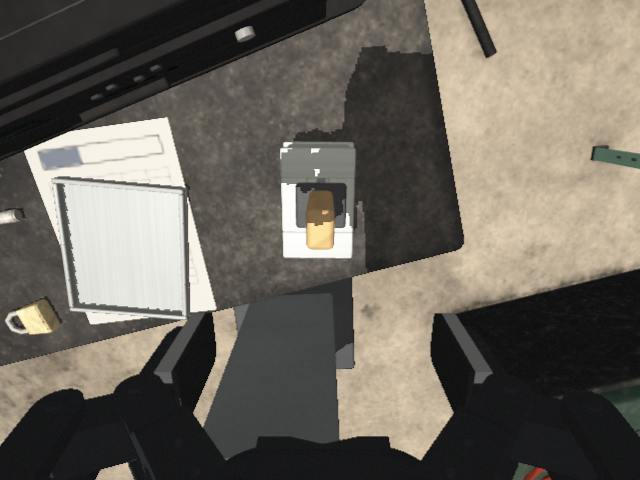

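Wrist view: stand with handle top centred at about (320,229); plate corners at (282,143),(354,143),(353,257),(284,257); tray rim corners at about (54,179),(187,188),(189,317),(73,305).

```bash
python3 - <<'E'
from h import *
np.set_printoptions(precision=4,suppress=True)
c=load("w2"); t=cam("top")
print("handle top",plane(c,(320,229.5),.140),"corners",[plane(c,p,.14) for p in[(306.5,210),(333.5,210),(306.5,248.5),(333.5,248.5)]])
print("plate",[plane(c,p,.064) for p in[(282,143),(354,143),(353,257),(284,257)]])
im=cv2.imread("pics/top0.png");m=cv2.inRange(cv2.cvtColor(im,cv2.COLOR_BGR2HSV),(8,90,200),(25,255,255))[190:240,425:460]
ys,xs=np.nonzero(m);u=(425+xs.mean(),190+ys.mean());print(u,tri([ray(t,u),ray(c,(320,229.5))]))
w=[plane(c,p,.015) for p in[(54,179),(187,188),(189,317),(73,305)]]
print("tray",w, fit2([(.075,.065),(.075,-.065),(-.075,-.065),(-.075,.065)],w))
E
```

```text
handle top [ 0.5425 -0.1131  0.14  ] corners [array([ 0.5568, -0.1048,  0.14  ]), array([ 0.5559, -0.123 ,  0.14  ]), array([ 0.5291, -0.1029,  0.14  ]), array([ 0.5281, -0.1218,  0.14  ])]
plate [array([ 0.5955, -0.0839,  0.064 ]), array([ 0.5923, -0.1438,  0.064 ]), array([ 0.49  , -0.1402,  0.064 ]), array([ 0.4934, -0.0767,  0.064 ])]
(np.float64(449.0975609756098), np.float64(206.390243902439)) (array([ 0.5404, -0.1136,  0.1345]), [np.float64(0.0006249084662450473), np.float64(0.0006249084662450097)])
tray [array([0.5688, 0.1495, 0.015 ]), array([0.5529, 0.0198, 0.015 ]), array([0.4074, 0.0424, 0.015 ]), array([0.4293, 0.1682, 0.015 ])] (array([0.4896, 0.095 ]), np.float64(-0.14510613920733736), array([0.0045, 0.0015, 0.0016, 0.0049]))
```

{"method": "drive_tool", "body": {"targets": [{"dx":0.03,"dy":-0.025,"dz":0.2,"yaw":0,"fingers":0},{"dx":0,"dy":0,"dz":0.35,"yaw":0,"fingers":0},{"dx":0,"dy":0,"dz":0.35,"yaw":0,"fingers":0},{"dx":0,"dy":0,"dz":0.35,"yaw":0,"fingers":0},{"dx":0,"dy":0,"dz":0.25,"yaw":0,"fingers":0},{"dx":0,"dy":0,"dz":0.1,"yaw":0,"fingers":0},{"dx":0,"dy":0,"dz":0,"yaw":0,"fingers":0},{"dx":0,"dy":0,"dz":0,"yaw":0,"fingers":0},{"dx":0,"dy":0,"dz":0,"yaw":0,"fingers":1},{"dx":0,"dy":0,"dz":0,"yaw":0,"fingers":1},{"dx":0,"dy":0,"dz":0,"yaw":0,"fingers":1},{"dx":0,"dy":0,"dz":0,"yaw":0,"fingers":1},{"dx":0,"dy":0,"dz":0,"yaw":0,"fingers":1},{"dx":0,"dy":0,"dz":0,"yaw":0,"fingers":1},{"dx":0,"dy":0,"dz":0,"yaw":0,"fingers":1}], "squeeze": 80}}

```text
clock: 4.05
position: [0.5426, -0.1126, 0.0877]
tool_rot: [3.142, -0.0, -0.052]
force: [-1.5, 0.4, 6.5]
grip_width: 0.0195
finger_force: 78.3
```

{"method": "drive_tool", "body": {"targets": [{"dx":0,"dy":0,"dz":-0.1,"yaw":0,"fingers":1},{"dx":0,"dy":0,"dz":-0.3,"yaw":0,"fingers":1},{"dx":0,"dy":0,"dz":-0.4,"yaw":0,"fingers":1},{"dx":0,"dy":0,"dz":-0.4,"yaw":0,"fingers":1},{"dx":0,"dy":0,"dz":-0.2,"yaw":0,"fingers":1},{"dx":-0.04,"dy":-0.15,"dz":0,"yaw":0,"fingers":1},{"dx":-0.08,"dy":-0.31,"dz":0,"yaw":0,"fingers":1},{"dx":-0.08,"dy":-0.31,"dz":0,"yaw":0,"fingers":1},{"dx":-0.08,"dy":-0.31,"dz":0,"yaw":0,"fingers":1},{"dx":-0.08,"dy":-0.31,"dz":0,"yaw":0,"fingers":1},{"dx":-0.08,"dy":-0.31,"dz":0,"yaw":0,"fingers":1},{"dx":-0.08,"dy":-0.31,"dz":0,"yaw":0,"fingers":1},{"dx":-0.08,"dy":-0.31,"dz":0,"yaw":0,"fingers":1},{"dx":-0.08,"dy":-0.31,"dz":0,"yaw":0,"fingers":1},{"dx":-0.08,"dy":-0.31,"dz":0,"yaw":0,"fingers":1},{"dx":-0.04,"dy":-0.15,"dz":0,"yaw":0,"fingers":1},{"dx":0,"dy":0,"dz":0,"yaw":-0.042,"fingers":1},{"dx":0,"dy":0,"dz":0,"yaw":-0.042,"fingers":1},{"dx":0,"dy":0,"dz":0,"yaw":0,"fingers":1},{"dx":0,"dy":0,"dz":0,"yaw":0,"fingers":1}]}}

```text
clock: 6.05
position: [0.4781, 0.2003, 0.227]
tool_rot: [3.141, 0.001, 0.078]
force: [-0.8, -0.5, -0.5]
grip_width: 0.0193
finger_force: 78.2
```

```bash
python3 - <<'E'
from h import *
im,c=snap("w3")
print(proj(c,[.449,.3645,.045]), proj(c,[.52,.345,.1]))
E
```

```text
6.05 [0.47811874 0.20031967 0.22697749] [3.14147266e+00 7.56332384e-04 7.79103817e-02]
[137.73453716 225.09662606] [121.43953478 153.17539027]
```

View pics/w3.png

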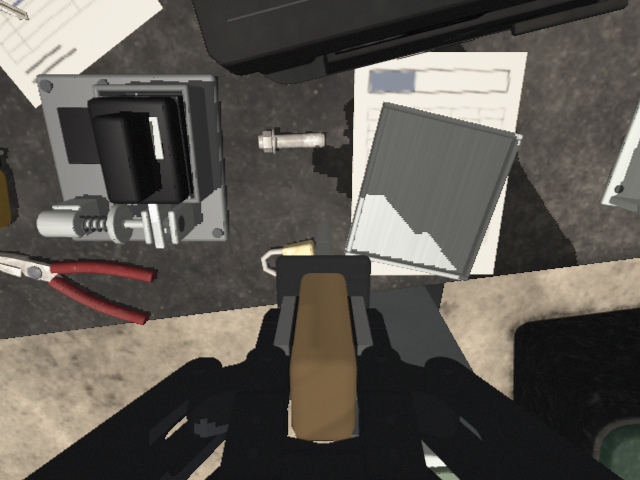

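Wrist view: dock base corners at about (39,77),(215,75),(228,240),(62,240); collar near (122,223), bar gap around (140,224); rib top (125,150); tray corners (384,103),(521,136),(466,278),(346,252). I'll refine the dock edges by threshold and line fits.

```bash
python3 - <<'E'
from h import *
np.set_printoptions(precision=4,suppress=True,linewidth=150)
im=cv2.imread("pics/w3.png");g=cv2.cvtColor(im,cv2.COLOR_BGR2GRAY).astype(float);c=load("w3");t=cam("top")
gs=cv2.GaussianBlur(g,(3,3),0)
def edge(p0,p1,n,half=7):
    # strongest gradient along normal, between p0,p1; robust line fit
    p0,p1=map(np.array,(p0,p1));d=(p1-p0)/np.linalg.norm(p1-p0);nn=np.array([-d[1],d[0]]);pts=[]
    for f in np.linspace(.05,.95,n):
        q=p0+f*(p1-p0);ss=np.arange(-half,half+.1,.5);L=q+ss[:,None]*nn
        v=cv2.remap(gs.astype(np.float32),L[:,0].astype(np.float32)[None],L[:,1].astype(np.float32)[None],cv2.INTER_LINEAR)[0]
        k=np.abs(np.gradient(v)).argmax();pts.append(L[k])
    return cv2.fitLine(np.array(pts,np.float32),cv2.DIST_HUBER,0,.01,.01).ravel()
def X(a,b):
    s=np.linalg.solve(np.array([a[:2],-b[:2]]).T,b[2:]-a[2:]);return a[2:]+s[0]*a[:2]
top=edge((39.,76),(215,75),40);right=edge((215.,75),(228,240),40);bot=edge((120.,241),(228,240),30);left=edge((39.,80),(58,205),30)
C=[X(top,left),X(top,right),X(bot,right),X(bot,left)];print(np.array(C))
D=[(.058,.112),(.058,-.046),(-.098,-.046),(-.098,.112)]
w=[plane(c,p,.01) for p in C];print(np.array(w));f=fit2(D,w);print("dock",f)
th=f[1];Q=np.array([[np.cos(th),-np.sin(th)],[np.sin(th),np.cos(th)]])
def W(x,y,z):return np.r_[f[0]+Q@[x,y],z]
print("gap world",W(-.068,.025,.045))
for n,p in dict(gap=(-.068,.025,.045),bar14=(-.068,.014,.045),coll=(-.068,.036,.045),colltop=(-.068,.036,.063),cheek1=(-.068,.011,.058),cheek2=(-.068,-.012,.058),barrel=(-.068,.074,.057),lugend=(-.083,0,.061),rib1=(.03,.012,.103),rib2=(-.03,-.012,.103)).items(): print(n,proj(c,W(*p)))
a=[(384,103),(521,136),(466,278),(346,252)]
w=[plane(c,p,.015) for p in a];print("tray",fit2([(.075,.065),(.075,-.065),(-.075,-.065),(-.075,.065)],w))
# height checks, top vs wrist, of dock corners
for p,q in zip(C,[(53,97),(342,82),(358,358),(68,380)]):print("tri",tri([ray(c,p),ray(t,(215+q[0]/5,182+q[1]/5))]))
cv2.imwrite("pics/c3.png",cv2.resize(im[60:260,20:240],None,fx=3.5,fy=2.9,interpolation=cv2.INTER_CUBIC))
E
```

```text
[[ 33.6582  71.4154]
 [217.6568  83.6121]
 [225.1575 239.9592]
 [ 72.8708 241.6599]]
[[0.5706 0.4603 0.01  ]
 [0.5732 0.3012 0.01  ]
 [0.428  0.2954 0.01  ]
 [0.4142 0.4476 0.01  ]]
dock (array([0.5183, 0.3443]), np.float64(0.05646175960745713), array([0.0011, 0.0056, 0.0055, 0.0029]))
gap world [0.449  0.3654 0.045 ]
gap [136.681  224.9751]
bar14 [149.0596 225.2293]
coll [124.2965 224.7207]
colltop [113.8008 230.9731]
cheek1 [146.027  229.7682]
cheek2 [172.8633 230.3171]
barrel [ 73.1019 227.91  ]
lugend [159.5169 247.6003]
rib1 [ 95.4737 109.8928]
rib2 [143.7224 199.1422]
tray (array([0.4883, 0.1012]), np.float64(-0.14381624285162745), array([0.0032, 0.0031, 0.0032, 0.0039]))
tri (array([0.5684, 0.4575, 0.0126]), [np.float64(0.002282611171295563), np.float64(0.0022826111712954105)])
tri (array([0.5748, 0.3014, 0.0143]), [np.float64(0.002173536058710361), np.float64(0.0021735360587103528)])
tri (array([0.4291, 0.2927, 0.0148]), [np.float64(0.0016892837796349256), np.float64(0.0016892837796350297)])
tri (array([0.4152, 0.4444, 0.0138]), [np.float64(0.0009276775598362006), np.float64(0.000927677559836015)])
```

View pics/c3.png

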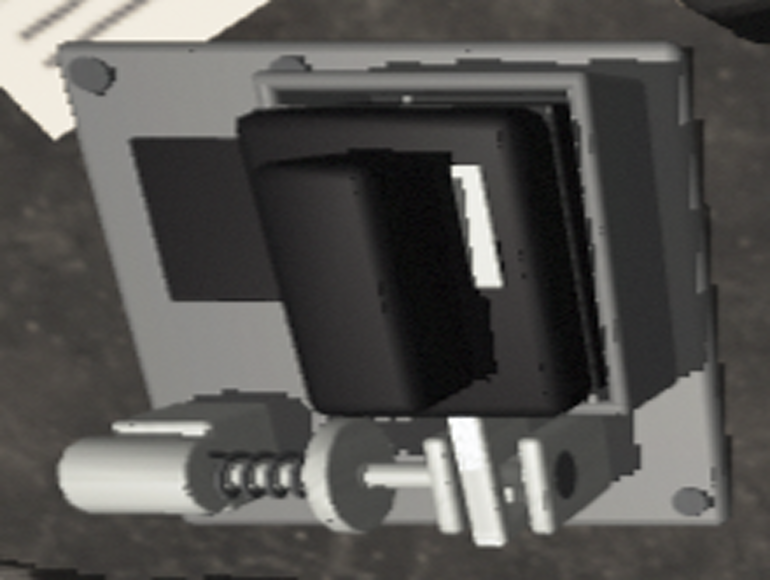

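Crop: base corners at (60,44),(685,44),(722,523),(187,521); bar axis row 475, collar face centre (355,475), cheek tops (447,485) and (538,485), lug end (490,545); rib top from (262,160)–(370,150) to (320,412)–(412,412). The automatic top-edge fit was off, so I'll refit with these.

```bash
python3 - <<'E'
from h import *
np.set_printoptions(precision=4,suppress=True,linewidth=150)
c=load("w3");s=cam("side");t=cam("top")
K=lambda u,v:(20+u/3.5-.35,60+v/2.9-.35)
M=[(.058,.112,.01,60,44),(.058,-.046,.01,685,44),(-.098,-.046,.01,722,523),(-.098,.112,.01,187,521),
(-.068,.036,.045,355,475),(-.068,.011,.058,447,485),(-.068,-.012,.058,538,485)]
w=[plane(c,K(u,v),z) for _,_,z,u,v in M]
f=fit2([m[:2] for m in M],w);print(f)
f=fit2([m[:2] for m in M[:4]],w[:4]);print(f)
f=fit2([m[:2] for m in M[4:]],w[4:]);print(f)
SL=lambda u,v:(180+u/4,250+v/4)
# heights of cheek tops: side crop ~ (387,165),(410,190)?; collar centre side (343,232)
print("collar tri",tri([ray(c,K(355,475)),ray(s,SL(347,235))]))
rib=[(262,160),(370,150),(320,412),(412,412)]
w=[plane(c,K(*p),.103) for p in rib];print("rib",np.array(w),np.mean(w,0))
E
```

```text
(array([0.5206, 0.3447]), np.float64(0.06851836345071403), array([0.0036, 0.0014, 0.0033, 0.0031, 0.0033, 0.001 , 0.0007]))
(array([0.5205, 0.3442]), np.float64(0.06971556143542029), array([0.0032, 0.0016, 0.0038, 0.0027]))
(array([0.5209, 0.3472]), np.float64(0.09495950812493495), array([0.0026, 0.0017, 0.0009]))
collar tri (array([0.4499, 0.3765, 0.0487]), [np.float64(0.001052836988476721), np.float64(0.001052836988476604)])
rib [[0.5444 0.359  0.103 ]
 [0.5482 0.3383 0.103 ]
 [0.4853 0.3541 0.103 ]
 [0.4868 0.3353 0.103 ]] [0.5162 0.3467 0.103 ]
```

{"method": "drive_tool", "body": {"targets": [{"dx":-0.04,"dy":-0.2,"dz":0.07,"yaw":0,"fingers":1},{"dx":-0.04,"dy":-0.2,"dz":0.07,"yaw":0,"fingers":1},{"dx":-0.04,"dy":-0.2,"dz":0.07,"yaw":0,"fingers":1},{"dx":-0.04,"dy":-0.2,"dz":0.07,"yaw":0,"fingers":1},{"dx":-0.04,"dy":-0.2,"dz":0.07,"yaw":0,"fingers":1},{"dx":0,"dy":0,"dz":0,"yaw":0,"fingers":1},{"dx":0,"dy":0,"dz":0,"yaw":0,"fingers":1},{"dx":0,"dy":0,"dz":0,"yaw":0,"fingers":1}]}}

```text
clock: 6.9
position: [0.451, 0.2976, 0.1925]
tool_rot: [3.141, -0.0, 0.078]
force: [0.3, 0.2, -1.3]
grip_width: 0.0191
finger_force: 78.3
```

```bash
python3 - <<'E'
from h import *
np.set_printoptions(precision=4,suppress=True,linewidth=150)
print("bar w3",plane(load("w3"),(20+395/3.5-.35,60+475/2.9-.35),.045),"top",plane(cam("top"),(215+228/5,182+308/5),.045))
im,c=snap("w4")
u=proj(c,[.4506,.3648,.045]);print(u)
x,y=np.round(u).astype(int)
x0,y0=max(x-100,0),max(y-75,0);print(x0,y0)
cv2.imwrite("pics/c4.png",cv2.resize(im[y0:y0+150,x0:x0+200],None,fx=4,fy=4,interpolation=cv2.INTER_CUBIC))
E
```

```text
bar w3 [0.4502 0.369  0.045 ] top [0.4504 0.358  0.045 ]
6.9 [0.451  0.2976 0.1925] [ 3.1413 -0.0002  0.0783]
[238.9173 212.598 ]
139 138
```

View pics/c4.png

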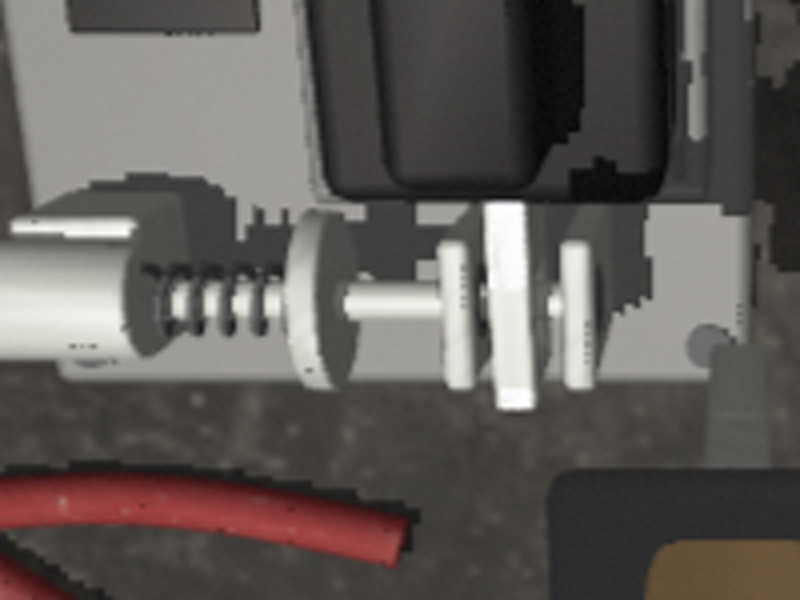

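Crop: bar horizontal at row 299 (yaw aligned), collar face centre around (335,299), inner cheek's collar-side edge at column 440 and the other at 592, base right edge at column 748. The fork flange is at lower right.

```bash
python3 - <<'E'
from h import *
np.set_printoptions(precision=4,suppress=True,linewidth=150)
c=load("w4");K=lambda u,v:(139+u/4-.4,138+v/4-.4)
print("collar face",plane(c,K(335,299),.045),"bar",plane(c,K(392,299),.045),plane(c,K(430,299),.045))
print("cheek14",plane(c,K(440,310),.058),"cheek8",plane(c,K(472,310),.058),"cheek-9",plane(c,K(563,310),.058),"cheek-15",plane(c,K(594,310),.058))
print("bar z tri",tri([ray(c,K(436,299)),ray(load("w3"),(20+426/3.5-.35,60+474/2.9-.35))]))
print("cheek z tri",tri([ray(c,K(440,310)),ray(load("w3"),(20+428/3.5-.35,60+485/2.9-.35))]))
E
```

```text
collar face [0.4498 0.3778 0.045 ] bar [0.4507 0.3666 0.045 ] [0.4512 0.3592 0.045 ]
cheek14 [0.453  0.3548 0.058 ] cheek8 [0.4534 0.3488 0.058 ] cheek-9 [0.4548 0.3317 0.058 ] cheek-15 [0.4552 0.3259 0.058 ]
bar z tri (array([0.4546, 0.3561, 0.0557]), [np.float64(0.00018049398534672687), np.float64(0.00018049398534658313)])
cheek z tri (array([0.4526, 0.3548, 0.058 ]), [np.float64(0.0003883784389299102), np.float64(0.00038837843892989665)])
```

{"method": "drive_tool", "body": {"targets": [{"dx":0.01,"dy":-0.13,"dz":0,"yaw":0,"fingers":1},{"dx":0.02,"dy":-0.2,"dz":0,"yaw":0,"fingers":1},{"dx":0.02,"dy":-0.2,"dz":0,"yaw":0,"fingers":1},{"dx":0,"dy":-0.15,"dz":0.1,"yaw":0,"fingers":1},{"dx":0,"dy":0,"dz":0.2,"yaw":0,"fingers":1},{"dx":0,"dy":0,"dz":0.2,"yaw":0,"fingers":1},{"dx":0,"dy":0,"dz":0.1,"yaw":0,"fingers":1},{"dx":0,"dy":0,"dz":0,"yaw":0,"fingers":1},{"dx":0,"dy":0,"dz":0,"yaw":0,"fingers":1},{"dx":0,"dy":0,"dz":0,"yaw":0,"fingers":1}], "squeeze": 100}}

```text
clock: 7.95
position: [0.4507, 0.3669, 0.1332]
tool_rot: [-3.141, -0.001, 0.08]
force: [0.0, 0.1, -0.9]
grip_width: 0.0192
finger_force: 98.4
```

{"method": "drive_tool", "body": {"targets": [{"dx":0,"dy":0,"dz":0.08,"yaw":0,"fingers":1},{"dx":0,"dy":0,"dz":0.08,"yaw":0,"fingers":1},{"dx":0,"dy":0,"dz":0.08,"yaw":0,"fingers":1},{"dx":0,"dy":0,"dz":0.08,"yaw":0,"fingers":1},{"dx":0,"dy":0,"dz":0,"yaw":0,"fingers":1},{"dx":0,"dy":0,"dz":0,"yaw":0,"fingers":1}]}}

```text
clock: 8.55
position: [0.4502, 0.3665, 0.1001]
tool_rot: [3.141, 0.0, 0.08]
force: [-0.2, 0.1, -1.1]
grip_width: 0.0191
finger_force: 98.4
```

{"method": "drive_tool", "body": {"targets": [{"dx":0,"dy":-0.05,"dz":0,"yaw":0,"fingers":1},{"dx":0,"dy":-0.05,"dz":0,"yaw":0,"fingers":1},{"dx":0,"dy":-0.05,"dz":0,"yaw":0,"fingers":1},{"dx":0,"dy":-0.05,"dz":0,"yaw":0,"fingers":1},{"dx":0,"dy":-0.05,"dz":0,"yaw":0,"fingers":1},{"dx":0,"dy":-0.04,"dz":0,"yaw":0,"fingers":1},{"dx":0,"dy":0,"dz":0,"yaw":0,"fingers":1},{"dx":0,"dy":0,"dz":0,"yaw":0,"fingers":1},{"dx":0,"dy":0,"dz":0,"yaw":0,"fingers":1}]}}

```text
clock: 9.45
position: [0.4483, 0.3949, 0.1005]
tool_rot: [3.14, -0.0, 0.079]
force: [0.9, -5.2, 0.8]
grip_width: 0.019
finger_force: 99.2
```

```bash
python3 - <<'E'
from h import *
a=cv2.imread("pics/side0.png");b=grab_frame("side");cv2.imwrite("pics/side1.png",b)
# displacement of pack's white label in the side view
for im in(a,b):
    g=cv2.cvtColor(im,cv2.COLOR_BGR2GRAY)[255:290,215:250];m=(g>150).astype(np.uint8)
    n,l,s,c=cv2.connectedComponentsWithStats(m);print([(s[i],c[i]+[215,255]) for i in range(1,n) if s[i][4]>15])
E
```

```text
[(array([12, 19, 14,  6, 36], dtype=int32), array([233.61111111, 276.38888889]))]
[]
```

{"method": "drive_tool", "body": {"targets": [{"dx":0,"dy":-0.03,"dz":0,"yaw":0,"fingers":1},{"dx":0,"dy":0,"dz":0,"yaw":0,"fingers":1},{"dx":0,"dy":0,"dz":0,"yaw":0,"fingers":1},{"dx":0,"dy":0,"dz":0,"yaw":0,"fingers":1}]}}

```text
clock: 9.9
position: [0.448, 0.3978, 0.1005]
tool_rot: [3.14, -0.0, 0.079]
force: [1.0, -6.8, 2.5]
grip_width: 0.0185
finger_force: 99.2
```

```bash
python3 - <<'E'
from h import *
b=grab_frame("side");cv2.imwrite("pics/side2.png",b)
cv2.imwrite("pics/c5.png",cv2.resize(b[190:350,180:330],None,fx=3.7,fy=3.7,interpolation=cv2.INTER_CUBIC))
E
```

View pics/c5.png

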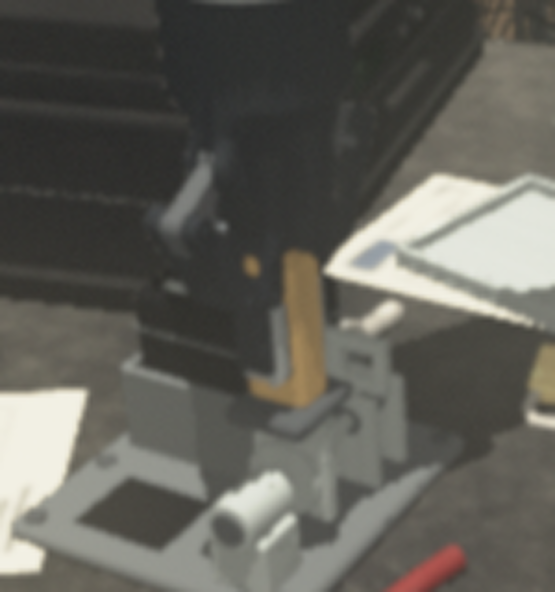

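Side crop: the fork straddles the bar at the collar, and the pack body stands visibly higher above the well wall (top edge around row 285 against wall at 365), with its label up about 9 px. So it looks popped. I'll return to the gap and lift out.

{"method": "drive_tool", "body": {"targets": [{"dx":0,"dy":0.05,"dz":0,"yaw":0,"fingers":1},{"dx":0,"dy":0.05,"dz":0,"yaw":0,"fingers":1},{"dx":0,"dy":0.05,"dz":0,"yaw":0,"fingers":1},{"dx":0,"dy":0.05,"dz":0,"yaw":0,"fingers":1},{"dx":0,"dy":0.05,"dz":0,"yaw":0,"fingers":1},{"dx":0,"dy":0.05,"dz":0,"yaw":0,"fingers":1},{"dx":0,"dy":0.02,"dz":0,"yaw":0,"fingers":1},{"dx":0,"dy":0,"dz":0,"yaw":0,"fingers":1},{"dx":0,"dy":0,"dz":0,"yaw":0,"fingers":1},{"dx":0,"dy":0,"dz":0,"yaw":0,"fingers":1}]}}

```text
clock: 10.95
position: [0.4501, 0.3669, 0.1003]
tool_rot: [-3.141, 0.0, 0.08]
force: [0.2, -0.3, -1.8]
grip_width: 0.0189
finger_force: 98.8
```

{"method": "drive_tool", "body": {"targets": [{"dx":0,"dy":0,"dz":-0.15,"yaw":0,"fingers":1},{"dx":0,"dy":0,"dz":-0.3,"yaw":0,"fingers":1},{"dx":0,"dy":0,"dz":-0.4,"yaw":0,"fingers":1},{"dx":0,"dy":0,"dz":-0.3,"yaw":0,"fingers":1},{"dx":0,"dy":0,"dz":-0.12,"yaw":0,"fingers":1},{"dx":0.025,"dy":0.2,"dz":0,"yaw":0,"fingers":1},{"dx":0.025,"dy":0.32,"dz":0,"yaw":0,"fingers":1},{"dx":0.025,"dy":0.32,"dz":0,"yaw":0,"fingers":1},{"dx":0.025,"dy":0.32,"dz":0,"yaw":0,"fingers":1},{"dx":0.025,"dy":0.32,"dz":0,"yaw":0,"fingers":1},{"dx":0.02,"dy":0.2,"dz":0,"yaw":0,"fingers":1},{"dx":0,"dy":0,"dz":0,"yaw":0,"fingers":1},{"dx":0,"dy":0,"dz":0,"yaw":0,"fingers":1}]}}

```text
clock: 12.25
position: [0.478, 0.2003, 0.2275]
tool_rot: [-3.141, 0.0, 0.079]
force: [0.3, -0.2, -0.4]
grip_width: 0.0188
finger_force: 98.9
```

```bash
python3 - <<'E'
from h import *
np.set_printoptions(precision=4,suppress=True,linewidth=150)
im,c=snap("w5"); print(proj(c,[.4507,.3666,.045]),proj(c,[.4498,.3778,.045]))
# bright label strip on the pack: compare with w3
for n in("w3","w5"):
    g=cv2.cvtColor(cv2.imread(f"pics/{n}.png"),cv2.COLOR_BGR2GRAY)[100:190,90:215];k,l,s,ct=cv2.connectedComponentsWithStats((g>170).astype(np.uint8))
    print(n,[(s[i],ct[i]+[90,100]) for i in range(1,k) if s[i][4]>20])
s=grab_frame("side");g=cv2.cvtColor(s,cv2.COLOR_BGR2GRAY)[240:290,205:260];cv2.imwrite("pics/side3.png",s)
k,l,st,ct=cv2.connectedComponentsWithStats((g>130).astype(np.uint8));print([(st[i],ct[i]+[205,240]) for i in range(1,k) if st[i][4]>15])
E
```

```text
12.25 [0.478  0.2003 0.2275] [-3.1413  0.      0.0793]
[135.4559 222.7347] [122.8493 222.7428]
w3 [(array([ 59,  17,  14,  42, 272], dtype=int32), array([156.2941, 137.9779]))]
w5 [(array([ 49,  12,  14,  44, 295], dtype=int32), array([146.4237, 133.9153]))]
[(array([20, 26, 14,  5, 42], dtype=int32), array([231.5, 268. ]))]
```

```bash
python3 - <<'E'
from h import *
np.set_printoptions(precision=4,suppress=True,linewidth=150)
print(plane(load("w3"),(156.3,138),.074),[plane(load("w5"),(146.4,133.9),z) for z in(.074,.09,.096)])
s=cam("side");print(plane(s,(233.6,276.4),.074),[plane(s,(231.5,268),z) for z in (.074,.09,.096)])
E
```

```text
[0.5294 0.331  0.074 ] [array([0.5316, 0.3386, 0.074 ]), array([0.5332, 0.3315, 0.09  ]), array([0.5338, 0.3289, 0.096 ])]
[0.5383 0.3538 0.074 ] [array([0.5624, 0.3322, 0.074 ]), array([0.5415, 0.3534, 0.09  ]), array([0.5337, 0.3613, 0.096 ])]
```

{"method": "drive_tool", "body": {"targets": [{"dx":0,"dy":0,"dz":0,"yaw":0.042,"fingers":1},{"dx":0,"dy":0,"dz":0,"yaw":0.042,"fingers":1},{"dx":0.04,"dy":0.15,"dz":0,"yaw":0,"fingers":1},{"dx":0.08,"dy":0.31,"dz":0,"yaw":0,"fingers":1},{"dx":0.08,"dy":0.31,"dz":0,"yaw":0,"fingers":1},{"dx":0.08,"dy":0.31,"dz":0,"yaw":0,"fingers":1},{"dx":0.08,"dy":0.31,"dz":0,"yaw":0,"fingers":1},{"dx":0.08,"dy":0.31,"dz":0,"yaw":0,"fingers":1},{"dx":0.08,"dy":0.31,"dz":0,"yaw":0,"fingers":1},{"dx":0.08,"dy":0.31,"dz":0,"yaw":0,"fingers":1},{"dx":0.08,"dy":0.31,"dz":0,"yaw":0,"fingers":1},{"dx":0.08,"dy":0.31,"dz":0,"yaw":0,"fingers":1},{"dx":0.04,"dy":0.15,"dz":0,"yaw":0,"fingers":1},{"dx":0,"dy":0,"dz":0,"yaw":0,"fingers":1},{"dx":0,"dy":0,"dz":0,"yaw":0,"fingers":1},{"dx":0,"dy":0,"dz":0,"yaw":0,"fingers":1}]}}

```text
clock: 13.95
position: [0.542, -0.111, 0.2273]
tool_rot: [-3.141, 0.0, -0.05]
force: [0.3, 0.2, -0.7]
grip_width: 0.019
finger_force: 98.8
```

{"method": "drive_tool", "body": {"targets": [{"dx":0.006,"dy":0.016,"dz":0.2,"yaw":0.001,"fingers":1},{"dx":0,"dy":0,"dz":0.25,"yaw":0,"fingers":1},{"dx":0,"dy":0,"dz":0.25,"yaw":0,"fingers":1},{"dx":0,"dy":0,"dz":0.25,"yaw":0,"fingers":1},{"dx":0,"dy":0,"dz":0.2,"yaw":0,"fingers":1},{"dx":0,"dy":0,"dz":0.15,"yaw":0,"fingers":1},{"dx":0,"dy":0,"dz":0.08,"yaw":0,"fingers":1},{"dx":0,"dy":0,"dz":0,"yaw":0,"fingers":1},{"dx":0,"dy":0,"dz":0,"yaw":0,"fingers":1},{"dx":0,"dy":0,"dz":0,"yaw":0,"fingers":1}]}}

```text
clock: 14.95
position: [0.5427, -0.1139, 0.0899]
tool_rot: [-3.142, -0.001, -0.053]
force: [1.0, -0.1, -0.9]
grip_width: 0.0192
finger_force: 99.2
```

{"method": "drive_tool", "body": {"targets": [{"dx":0,"dy":0,"dz":0.018,"yaw":0,"fingers":1},{"dx":0,"dy":0,"dz":0,"yaw":0,"fingers":1},{"dx":0,"dy":0,"dz":0,"yaw":0,"fingers":0.8},{"dx":0,"dy":0,"dz":0,"yaw":0,"fingers":0.5},{"dx":0,"dy":0,"dz":0,"yaw":0,"fingers":0},{"dx":0,"dy":0,"dz":0,"yaw":0,"fingers":0},{"dx":0,"dy":0,"dz":0,"yaw":0,"fingers":0},{"dx":0,"dy":0,"dz":0,"yaw":0,"fingers":0},{"dx":0,"dy":0,"dz":0,"yaw":0,"fingers":0},{"dx":0,"dy":0,"dz":-0.2,"yaw":0,"fingers":0},{"dx":0,"dy":0,"dz":-0.35,"yaw":0,"fingers":0},{"dx":0,"dy":0,"dz":-0.35,"yaw":0,"fingers":0},{"dx":0,"dy":0,"dz":-0.35,"yaw":0,"fingers":0},{"dx":0,"dy":0,"dz":-0.33,"yaw":0,"fingers":0},{"dx":0,"dy":0,"dz":0,"yaw":0,"fingers":0},{"dx":0,"dy":0,"dz":0,"yaw":0,"fingers":0}]}}

```text
clock: 16.55
position: [0.5425, -0.1142, 0.2459]
tool_rot: [3.142, -0.001, -0.054]
force: [0.2, 0.4, -0.3]
grip_width: 0.0854
finger_force: 0.0
```

```bash
python3 - <<'E'
from h import *
np.set_printoptions(precision=4,suppress=True,linewidth=150)
im,c=snap("w6")
for n,cc in(("w2",load("w2")),("w6",c)):
    m=cv2.inRange(cv2.cvtColor(cv2.imread(f"pics/{n}.png"),cv2.COLOR_BGR2HSV),(8,90,120),(25,255,255))[180:300,270:370]
    k,l,s,ct=cv2.connectedComponentsWithStats(m);i=1+s[1:,4].argmax();print(n,s[i],plane(cc,ct[i]+[270,180],.14))
E
```

```text
16.55 [ 0.5425 -0.1142  0.2459] [ 3.1416 -0.0011 -0.0538]
w2 [ 37  30  27  39 992] [ 0.5425 -0.1132  0.14  ]
w6 [ 39  36  27  39 968] [ 0.5429 -0.113   0.14  ]
```

{"method": "drive_tool", "body": {"targets": [{"dx":-0.036,"dy":-0.353,"dz":0,"yaw":0,"fingers":0},{"dx":-0.036,"dy":-0.353,"dz":0,"yaw":0,"fingers":0},{"dx":-0.036,"dy":-0.353,"dz":0,"yaw":0,"fingers":0},{"dx":-0.036,"dy":-0.353,"dz":0,"yaw":0,"fingers":0},{"dx":-0.036,"dy":-0.353,"dz":0,"yaw":0,"fingers":0},{"dx":-0.036,"dy":-0.353,"dz":0,"yaw":0,"fingers":0},{"dx":-0.036,"dy":-0.353,"dz":0,"yaw":0,"fingers":0},{"dx":-0.036,"dy":-0.353,"dz":0,"yaw":0,"fingers":0},{"dx":-0.036,"dy":-0.353,"dz":0,"yaw":0,"fingers":0},{"dx":-0.036,"dy":-0.353,"dz":0,"yaw":0,"fingers":0},{"dx":-0.036,"dy":-0.353,"dz":0,"yaw":0,"fingers":0},{"dx":-0.036,"dy":-0.353,"dz":0,"yaw":0,"fingers":0},{"dx":-0.036,"dy":-0.353,"dz":0,"yaw":0,"fingers":0},{"dx":0,"dy":0,"dz":0,"yaw":-0.042,"fingers":0},{"dx":0,"dy":0,"dz":0,"yaw":-0.041,"fingers":0},{"dx":0,"dy":0,"dz":0,"yaw":0,"fingers":0},{"dx":0,"dy":0,"dz":0,"yaw":0,"fingers":0},{"dx":0,"dy":0,"dz":0,"yaw":0,"fingers":0}]}}

```text
clock: 18.4
position: [0.5203, 0.3463, 0.2451]
tool_rot: [3.141, 0.001, 0.075]
force: [1.0, -0.0, -0.4]
grip_width: 0.0857
finger_force: 0.0
```

```bash
python3 - <<'E'
from h import *
np.set_printoptions(precision=4,suppress=True,linewidth=150)
im,c=snap("w7")
# two white labels on the pack's top, both sides of the rib
u=proj(c,[.5204,.346,.096]);x,y=np.round(u).astype(int);print(u)
g=cv2.cvtColor(im,cv2.COLOR_BGR2GRAY)
k,l,s,ct=cv2.connectedComponentsWithStats((g[y-80:y+80,x-70:x+70]>130).astype(np.uint8))
for i in range(1,k):
    if s[i][4]>60:
        o=np.array([x-70,y-80]);p=ct[i]+o;print(s[i][:4]+[x-70,y-80,0,0],s[i][4],[plane(c,p,z) for z in(.074,.096)])
cv2.imwrite("pics/x.png",im)
print("rows through rib:",g[y-20,x-60:x+60:3])
E
```

```text
18.4 [0.5203 0.3463 0.2451] [3.1412 0.0006 0.0748]
[324.3242 217.7232]
[254 138  88 116] 2877 [array([0.534, 0.389, 0.074]), array([0.5389, 0.3865, 0.096 ])]
[344 205   7  17] 98 [array([0.5194, 0.3264, 0.074 ]), array([0.5253, 0.3283, 0.096 ])]
[297 208   9  15] 122 [array([0.5155, 0.3653, 0.074 ]), array([0.5217, 0.3645, 0.096 ])]
[334 253  30  37] 486 [array([0.466 , 0.3212, 0.074 ]), array([0.4757, 0.3235, 0.096 ])]
[254 258  33  31] 467 [array([0.46  , 0.3878, 0.074 ]), array([0.4701, 0.3854, 0.096 ])]
[289 262  27  28] 424 [array([0.4606, 0.3601, 0.074 ]), array([0.4707, 0.3596, 0.096 ])]
[316 265  17  33] 345 [array([0.4556, 0.3414, 0.074 ]), array([0.466 , 0.3423, 0.096 ])]
rows through rib: [ 79  69 160 159 159 159 136 136  14  15  16  69 100 100  16  15  17  16  20  18  14  17  16  17  19  17  14 102 100  60  20  16  14  60  59  62  63
  63  63  70]
```

The labels in views w5 and w7 agree at z ≈ 0.096 (pack popped up) and centre on y = 0.3464, so I descend straight.

{"method": "drive_tool", "body": {"targets": [{"dx":0,"dy":0,"dz":0.2,"yaw":0,"fingers":0},{"dx":0,"dy":0,"dz":0.35,"yaw":0,"fingers":0},{"dx":0,"dy":0,"dz":0.35,"yaw":0,"fingers":0},{"dx":0,"dy":0,"dz":0.3,"yaw":0,"fingers":0},{"dx":0,"dy":0,"dz":0.17,"yaw":0,"fingers":0},{"dx":0,"dy":0,"dz":0.08,"yaw":0,"fingers":0},{"dx":0,"dy":0,"dz":0,"yaw":0,"fingers":0},{"dx":0,"dy":0,"dz":0,"yaw":0,"fingers":0},{"dx":0,"dy":0,"dz":0,"yaw":0,"fingers":1},{"dx":0,"dy":0,"dz":0,"yaw":0,"fingers":1},{"dx":0,"dy":0,"dz":0,"yaw":0,"fingers":1},{"dx":0,"dy":0,"dz":0,"yaw":0,"fingers":1},{"dx":0,"dy":0,"dz":0,"yaw":0,"fingers":1},{"dx":0,"dy":0,"dz":0,"yaw":0,"fingers":1},{"dx":0,"dy":0,"dz":0,"yaw":0,"fingers":1}], "squeeze": 60}}

```text
clock: 19.95
position: [0.5204, 0.3465, 0.1006]
tool_rot: [-3.142, -0.0, 0.076]
force: [-0.3, -1.4, 2.8]
grip_width: 0.0228
finger_force: 61.7
```

{"method": "drive_tool", "body": {"targets": [{"dx":0,"dy":0,"dz":-0.08,"yaw":0,"fingers":1},{"dx":0,"dy":0,"dz":-0.22,"yaw":0,"fingers":1},{"dx":0,"dy":0,"dz":-0.3,"yaw":0,"fingers":1},{"dx":0,"dy":0,"dz":-0.3,"yaw":0,"fingers":1},{"dx":0,"dy":0,"dz":-0.1,"yaw":0,"fingers":1},{"dx":-0.056,"dy":0.15,"dz":0,"yaw":0,"fingers":1},{"dx":-0.056,"dy":0.28,"dz":0,"yaw":0,"fingers":1},{"dx":-0.056,"dy":0.3,"dz":0,"yaw":0,"fingers":1},{"dx":-0.056,"dy":0.3,"dz":0,"yaw":0,"fingers":1},{"dx":-0.056,"dy":0.3,"dz":0,"yaw":0,"fingers":1},{"dx":-0.056,"dy":0.3,"dz":0,"yaw":0,"fingers":1},{"dx":-0.056,"dy":0.3,"dz":0,"yaw":0,"fingers":1},{"dx":-0.056,"dy":0.3,"dz":0,"yaw":0,"fingers":1},{"dx":-0.054,"dy":0.22,"dz":0,"yaw":0,"fingers":1},{"dx":0,"dy":0,"dz":0,"yaw":0.07,"fingers":1},{"dx":0,"dy":0,"dz":0,"yaw":0.07,"fingers":1},{"dx":0,"dy":0,"dz":0,"yaw":0,"fingers":1},{"dx":0,"dy":0,"dz":0,"yaw":0,"fingers":1}]}}

```text
clock: 21.75
position: [0.4888, 0.0986, 0.2002]
tool_rot: [3.141, 0.0, -0.14]
force: [-0.4, 0.6, -1.9]
grip_width: 0.023
finger_force: 61.2
```

```bash
python3 - <<'E'
from h import *
np.set_printoptions(precision=4,suppress=True,linewidth=150)
im,c=snap("w8"); print(readout.observe()["force"])
t=grab_frame("top");cv2.imwrite("pics/top8.png",t);tc=cam("top")
# bystanders & dock area changes between top views
a=cv2.imread("pics/top0.png");d=cv2.absdiff(a,t).max(2)>40
k,l,s,ct=cv2.connectedComponentsWithStats(d.astype(np.uint8));print([(list(s[i]),ct[i].round()) for i in range(1,k) if s[i][4]>40])
E
```

```text
21.75 [0.4888 0.0986 0.2002] [ 3.1414  0.0005 -0.1395]
[ 0.0733  0.4951 -2.6127]
[([np.int32(341), np.int32(156), np.int32(128), np.int32(112), np.int32(6662)], array([392., 215.])), ([np.int32(257), np.int32(203), np.int32(23), np.int32(47), np.int32(650)], array([268., 221.])), ([np.int32(371), np.int32(390), np.int32(269), np.int32(90), np.int32(12904)], array([512., 442.])), ([np.int32(386), np.int32(405), np.int32(19), np.int32(9), np.int32(86)], array([395., 409.])), ([np.int32(426), np.int32(465), np.int32(24), np.int32(15), np.int32(132)], array([438., 474.]))]
```

{"method": "drive_tool", "body": {"targets": [{"dx":0,"dy":0,"dz":0.15,"yaw":0,"fingers":1},{"dx":0,"dy":0,"dz":0.25,"yaw":0,"fingers":1},{"dx":0,"dy":0,"dz":0.25,"yaw":0,"fingers":1},{"dx":0,"dy":0,"dz":0.2,"yaw":0,"fingers":1},{"dx":0,"dy":0,"dz":0.15,"yaw":0,"fingers":1},{"dx":0,"dy":0,"dz":0.1,"yaw":0,"fingers":1},{"dx":0,"dy":0,"dz":0.05,"yaw":0,"fingers":1},{"dx":0,"dy":0,"dz":0.03,"yaw":0,"fingers":1},{"dx":0,"dy":0,"dz":0.02,"yaw":0,"fingers":1},{"dx":0,"dy":0,"dz":0.02,"yaw":0,"fingers":1},{"dx":0,"dy":0,"dz":0,"yaw":0,"fingers":1},{"dx":0,"dy":0,"dz":0,"yaw":0,"fingers":1}]}}

```text
clock: 23.05
position: [0.4892, 0.0985, 0.0788]
tool_rot: [-3.141, -0.0, -0.143]
force: [0.2, -0.2, -2.3]
grip_width: 0.0229
finger_force: 61.2
```

{"method": "drive_tool", "body": {"targets": [{"dx":0,"dy":0,"dz":0.02,"yaw":0,"fingers":1},{"dx":0,"dy":0,"dz":0.02,"yaw":0,"fingers":1},{"dx":0,"dy":0,"dz":0.02,"yaw":0,"fingers":1},{"dx":0,"dy":0,"dz":0.015,"yaw":0,"fingers":1},{"dx":0,"dy":0,"dz":0,"yaw":0,"fingers":1},{"dx":0,"dy":0,"dz":0,"yaw":0,"fingers":1}]}}

```text
clock: 23.65
position: [0.489, 0.0984, 0.071]
tool_rot: [3.142, 0.0, -0.143]
force: [0.7, 0.8, -1.7]
grip_width: 0.0227
finger_force: 61.2
```

Force is still about the pack's weight, so I lower in 0.7 mm steps.

{"method": "drive_tool", "body": {"targets": [{"dx":0,"dy":0,"dz":0.007,"yaw":0,"fingers":1},{"dx":0,"dy":0,"dz":0.007,"yaw":0,"fingers":1},{"dx":0,"dy":0,"dz":0,"yaw":0,"fingers":1},{"dx":0,"dy":0,"dz":0,"yaw":0,"fingers":1}]}}

```text
clock: 24.05
position: [0.4891, 0.0984, 0.0699]
tool_rot: [-3.142, -0.0, -0.143]
force: [-1.7, -1.3, 5.8]
grip_width: 0.0231
finger_force: 62.1
```

Contact with the tray floor at the expected height; I release and withdraw.

{"method": "drive_tool", "body": {"targets": [{"dx":0,"dy":0,"dz":0,"yaw":0,"fingers":0.6},{"dx":0,"dy":0,"dz":0,"yaw":0,"fingers":0.3},{"dx":0,"dy":0,"dz":0,"yaw":0,"fingers":0},{"dx":0,"dy":0,"dz":0,"yaw":0,"fingers":0},{"dx":0,"dy":0,"dz":0,"yaw":0,"fingers":0},{"dx":0,"dy":0,"dz":0,"yaw":0,"fingers":0},{"dx":0,"dy":0,"dz":0,"yaw":0,"fingers":0},{"dx":0,"dy":0,"dz":-0.1,"yaw":0,"fingers":0},{"dx":0,"dy":0,"dz":-0.3,"yaw":0,"fingers":0},{"dx":0,"dy":0,"dz":-0.4,"yaw":0,"fingers":0},{"dx":0,"dy":0,"dz":-0.4,"yaw":0,"fingers":0},{"dx":0,"dy":0,"dz":-0.4,"yaw":0,"fingers":0},{"dx":0,"dy":0,"dz":-0.2,"yaw":0,"fingers":0},{"dx":0,"dy":0,"dz":0,"yaw":0,"fingers":0},{"dx":0,"dy":0,"dz":0,"yaw":0,"fingers":0},{"dx":0,"dy":0,"dz":0,"yaw":0,"fingers":0}]}}

```text
clock: 25.65
position: [0.4885, 0.0983, 0.2489]
tool_rot: [3.141, 0.001, -0.143]
force: [-0.3, -0.3, -0.6]
grip_width: 0.0853
finger_force: 0.0
```

```bash
python3 - <<'E'
from h import *
np.set_printoptions(precision=4,suppress=True,linewidth=150)
im,c=snap("w9")
u=proj(c,[.489,.0985,.065]);print(u);x,y=np.round(u).astype(int)
hsv=cv2.cvtColor(im,cv2.COLOR_BGR2HSV);g=hsv[...,2]
k,l,s,ct=cv2.connectedComponentsWithStats((g[y-60:y+60,x-60:x+60]<70).astype(np.uint8));i=1+s[1:,4].argmax();print("pack blob",s[i],plane(c,ct[i]+[x-60,y-60],.075))
k,l,s,ct=cv2.connectedComponentsWithStats((g[y-40:y+40,x-40:x+40]>130).astype(np.uint8))
print("labels",[(list(s[i]),plane(c,ct[i]+[x-40,y-40],.065)) for i in range(1,k) if s[i][4]>30])
m=cv2.inRange(hsv,(8,90,100),(25,255,255))
k,l,s,ct=cv2.connectedComponentsWithStats(m);print("handle",[(list(s[i]),plane(c,ct[i],.14)) for i in range(1,k) if s[i][4]>200])
E
```

```text
25.65 [0.4885 0.0983 0.2489] [ 3.1411  0.0012 -0.1433]
[323.3846 206.0758]
pack blob [  27    7   69   95 5007] [0.4974 0.0951 0.075 ]
labels [([np.int32(0), np.int32(0), np.int32(11), np.int32(80), np.int32(633)], array([0.4922, 0.131 , 0.065 ])), ([np.int32(71), np.int32(6), np.int32(9), np.int32(74), np.int32(323)], array([0.475 , 0.0676, 0.065 ])), ([np.int32(58), np.int32(16), np.int32(8), np.int32(28), np.int32(177)], array([0.4954, 0.0792, 0.065 ])), ([np.int32(16), np.int32(19), np.int32(9), np.int32(26), np.int32(185)], array([0.4994, 0.1152, 0.065 ]))]
handle [([np.int32(567), np.int32(84), np.int32(73), np.int32(49), np.int32(2796)], array([ 0.5441, -0.0882,  0.14  ]))]
```

```bash
python3 -c "
from workcell import workorder
print(workorder.job_done())"
```

```text
the job is handed in; nothing more can be done
None
```

I handed the job in at about 26 s: by my measurements the pack stands upright in the tray, the fork hangs in its stand and the bar looks home (top-view comparison only); the hand-in returned no verdict.

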